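# Turn the tabbed divider over its rings

### The job

Two small ring binders lie open on the desk, each with a stiff card divider standing part-way up over its right-hand pages. In the binder whose divider has the index tab, push the divider up and over the rings with the fingertips alone and press it gently down until it lies flat on the left-hand pages; do not pinch it and do not slap it over. Leave both binders lying where they are, the plain divider as it stands, and do not disturb the eraser or the round tin beside them.

Things in the scene. Friction and masses are not known exactly. Their poses are not given: they have to be found in the camera images.
- tab_binder: Small black ring binder lying open, 150 mm along its spine, 200 mm across, 0.8 kg, loose (slides if pushed with over about 4 N); its divider has a tab. Origin on the desk under the middle of the spine; x along the spine away from the robot, y to the left, z up. White page blocks, 130 mm along x, cover y = 16 to 92 mm either side, tops 16.5 mm above the desk. Steel rings arch to 34 mm.
- tab_spine (a point): Middle of the tabbed divider's hinge axis: over the tabbed binder's origin, 20 mm above the desk; axes as for the binder. The hinge axis is its x axis.
- tab_leaf (a joint): Angle of the tabbed brown divider about its rings, rad: 0 = flat on the right-hand pages (binder -y), 1.57 = upright, 3.14 = flat on the left-hand pages (stops at both ends). It starts between 0.5 and 1.15. The hinge is stiff: the divider (50 g) stays at any angle where it is left; turning it takes about 1 N at its edge.
- tab_edge (a point): Middle of the outer edge of the index tab. The divider is a flat rigid brown board 4 mm thick, 126 mm along the spine, reaching 96 mm from the hinge axis; the tab, 95 mm long, about 2.5 mm thick, with a white label, is at the middle of its outer side and reaches 112 mm. The point's -y axis points from the hinge along the divider to the tab, its z axis out of the face that looks up at the start.
- tab_leaf_under: The tabbed divider's face that looks down at the start (and up once it is turned): one sheet of the board, 2 mm thick, fixed to the other sheet. Origin at the middle of the hinge axis, axes as for tab_edge.
- tab_leaf_top: The tabbed divider's face that looks up at the start, with the white label; 2 mm thick. Origin at the middle of the hinge axis, axes as for tab_edge.
- plain_binder: The other ring binder, alike in size and make, loose, to be left alone; its divider has no tab. The two binders lie side by side, either one on the left. Origin and axes as for tab_binder.
- plain_edge (a point): Middle of the outer edge of the plain divider (same board, 96 mm from its hinge axis, no tab), which stands part-way up over the right-hand pages of its binder and must stay so.
- puck_tin: Dark round flat tin, 68 mm across, 30 mm high, loose, behind the plain binder; origin under its middle.
- eraser: Eraser in a blue sleeve, 20 x 43 x 13 mm, loose, behind the tabbed binder; origin under its middle.

How it is judged:
By the outcome, as a careful person would: the job done as asked, in the order asked, and still so for the second after the job is handed in, with the robot touching nothing.
It also fails if it takes over 42 s, if anything falls off the work surface, if the arm or the gripper's body presses on something with over 40 N, if the wrist force passes 120 N, or if a joint passes its speed limit or range.

### The arm

A 6-joint arm with a two-finger parallel gripper is mounted at the origin on a cart in front of the work surface, level with it; the furniture and walls round the work are solid. World frame = base frame: x ahead of the robot, y to its left, z up, the work surface at z = 0. Lengths are in mm, angles in rad, forces in N, time in s.
With the tool pointing down it reaches from about 400 to 925 mm from the base axis. Payload 12.5 kg.
Tool frame: the origin (TCP) lies midway between the tips of the shut fingers; the grasp point (between the pads) lies robot.hold_point_z behind it (robot.hold_point_z is the distance from the TCP to the grasp point, in mm); z points along the fingers, y is the line along which they close (so a half turn about z gives the same grasp; the last joint's range is limited). The gripper opens to 95 mm and grips with 3 to 60 N. Pads are 20 mm wide; open, the fingers measure 119 mm over their backs; the gripper's body (75 mm by 180 mm) begins 59 mm behind the grasp point.
Start: joints at [-1.261, 0.491, 1.559, -0, 1.092, -0.106], TCP at [252.475, -571.754, 214.661] pointing down, gripper open.
Joint ranges: [-3.1, 3.1], [-0.84, 2.19], [0.05, 2.79], [-1.13, 4.28], [0.06, 2.93], [-2.69, 2.69]. Speed limits (rad/s): [2.22, 2.22, 2.79, 3.14, 3.14, 3.14].

### API

Orientations are given as a rotation vector (axis times angle).
In Python, from cell import monitor, viewer, close_job, robot gives the robot as it stands.
- The arm moves only by the tool step_arm, never from a script. Its arguments are lists of equal length, an entry for each row: "linear": the shift along the world's x, y, z in cm, a list of three; "turn": the turn, a rotation vector about the world's x, y, z in degrees, a list of three. In form: {"linear": [[dx, dy, dz], ...], "turn": [[wx, wy, wz], ...]}. A call has 1 to 10 rows; each row is the pose to reach, as a shift and turn from the pose commanded when the call began; what a row does not reach only later rows make up. A row lasts 1/8 s, in which the tool goes at most 62.5 mm and 10.7 degrees, less where a joint would pass 70% of its speed; a pose out of reach is approached as far as the arm can. A call with a gripper value outside its range is refused whole. "claw" is the finger opening in cm, from 0 to 9.51, set as the call begins (left out, the last holds). The fingers move at their own pace and stop on an object; the grip force is fixed at half the most. Time passes only in rows, so rows that repeat a pose let the fingers close. It gives the time, the measured TCP pose, the force, the opening and the grip force at its end, in the units of the state.
- monitor.sense(): the state, without advancing time (a new reading comes with each control period).
- viewer.camera(name): name is "scene" or "top"; returns (picture, depth): 480x640x3 uint8, blue, green, red; 480x640 float32, mm along the optical axis (not along the pixel's ray), 0 where there is no reading.
- viewer.camera_model(name): a dict with "mtx" (3x3 intrinsics, pixels), "k1" (the pictures are not rectified: a ray, as slopes to the right and down, at radius r is drawn at 1 + k1 r^2 times it, then the intrinsics apply), "R" (3x3) and "t" (3): a world point X has camera coordinates R X + t. Camera axes: x right, y down, z forward; pixel columns grow to the right and rows downward; lengths in mm; the calibration is good to about 2 mm. A picture is of the moment at which its call begins. camera_model takes no time and is no camera call.
- close_job(): hands the job in; it is judged then, once.
Trained networks look in the newest picture that a camera, given by its name, has taken for a name from the list of things; names that differ only in an ending like _2 or _b are one class to them, and where a whole thing is asked for, a point or a joint stands for the part that bears it (a point fixed in the world has none). Each returns a list of dicts, best first, with "p" (0 to 1); they miss things now and then, are a little off and sometimes report something else, mostly with a low value. They report only what shows in the picture. A call takes as long as a camera call.
- viewer.find_in(camera, thing): "bbox" ([left, top, right, bottom] as shares, 0 to 1, of the picture: columns of its width, rows of its height, round what is visible of it).
- viewer.pinpoint(camera, thing): "position" ([row, column] as shares, 0 to 1, of the picture: columns of its width, rows of its height: a listed point, or the origin of a listed thing).
The state is a dict: "time_s": time; "joints": joint angles; "joint_velocities": joint speeds; "joint_torque": joint torques, N m; "position": TCP position; "orientation": TCP orientation; "contact_force": force on the tool from outside, world axes, zero at the start; "wrist_torque": the same for the moment, N m; "finger_gap": finger opening in mm; "grip_force": force on a finger pad.
Only numpy, scipy, OpenCV 4.12 (cv2) and the standard library are available. Lean on these libraries where they do the work, as an engineer would, in place of code of your own. Each camera call takes 0.05 s, during which the arm holds its last target. There are 200 camera calls.

## Working session

There is one attempt and no reset: what is moved stays moved. The work goes in short steps, Python scripts to look and compute and a tool call to move; the robot and the scene stay as the last step left them, time stands still between calls to the robot, and variables do not carry over. Pictures are saved under pics/ and viewed, at most 10 in all, crops included, and the job is handed in when it is done.

Besides the shell and the picture viewer there is one more tool, called after "Call:" as name(argument=value, ...) on one line, values as JSON. step_arm: Moves the arm, as the interface text tells. Its arguments: {"type":"object","properties":{"linear":{"type":"array"},"turn":{"type":"array"},"claw":{"type":"number"}},"required":["linear","turn"]}

```bash
mkdir -p pics; cat > h.py <<'E'
import numpy as np, cv2
from cell import monitor, viewer, close_job, robot
def ray(cam,u,v):
    m=viewer.camera_model(cam);K=np.array(m["mtx"],float);R=np.array(m["R"]);t=np.array(m["t"])
    p=cv2.undistortPoints(np.array([[[u,v]]],float),K,np.array([m["k1"],0,0,0.]))[0,0]
    return np.array([p[0],p[1],1.]),R,t
def world(cam,u,v,d):
    r,R,t=ray(cam,u,v); return R.T@(r*d-t)
def atz(cam,u,v,z):
    r,R,t=ray(cam,u,v); o=-R.T@t; w=R.T@r; return o+w*(z-o[2])/w[2]
E
python3 - <<'E'
from h import *
print(robot.hold_point_z, monitor.sense()["orientation"])
for c in("scene","top"):
    im,d=viewer.camera(c);cv2.imwrite(f"pics/{c}0.png",im);np.save(f"{c}.npy",d)
    for n in("tab_edge","plain_edge","tab_spine","tab_binder","plain_binder","puck_tin","eraser"):
        q=viewer.pinpoint(c,n)[:2]
        for r in q:
            v,u=r["position"][0]*480,r["position"][1]*640
            dd=d[min(479,int(v)),min(639,int(u))]
            print(c,n,round(r["p"],2),int(u),int(v),dd,world(c,u,v,dd).round(),atz(c,u,v,20 if 'spine' in n else 0).round())
E
```

```text
18.8 [-3.07283463e+00 -6.48138895e-01  1.89815226e-04]
scene tab_edge 0.45 343 159 1128.7227 [ 627. -201.  116.] [ 711. -383.    0.]
scene plain_edge 0.51 330 253 1058.9463 [575. -27.  -0.] [574. -26.   0.]
scene tab_spine 0.94 346 210 1164.8516 [ 604. -169.    7.] [ 597. -152.   20.]
scene tab_binder 0.96 345 216 1131.7156 [ 592. -135.   15.] [ 600. -154.    0.]
scene plain_binder 0.87 307 311 923.503 [538. 143.   5.] [540. 139.   0.]
scene puck_tin 0.89 258 280 950.9183 [644. 135.  32.] [665. 108.   0.]
scene eraser 0.7 298 225 1116.5453 [673. -67.  10.] [680. -78.   0.]
top tab_edge 0.71 404 233 927.4686 [ 634. -229.   16.] [ 636. -232.    0.]
top plain_edge 0.51 246 287 837.21954 [518.  83. 102.] [514. 101.   0.]
top tab_spine 0.84 367 251 937.80255 [ 596. -154.    4.] [ 595. -152.   20.]
top tab_binder 0.91 371 249 915.5827 [ 598. -158.   26.] [ 600. -161.    0.]
top plain_binder 0.92 232 279 900.8426 [531. 123.  40.] [530. 132.   0.]
top puck_tin 0.57 241 220 917.3808 [652. 109.  31.] [656. 114.   0.]
top eraser 0.49 331 214 937.08325 [672. -76.  10.] [673. -76.   0.]
```

View pics/scene0.png

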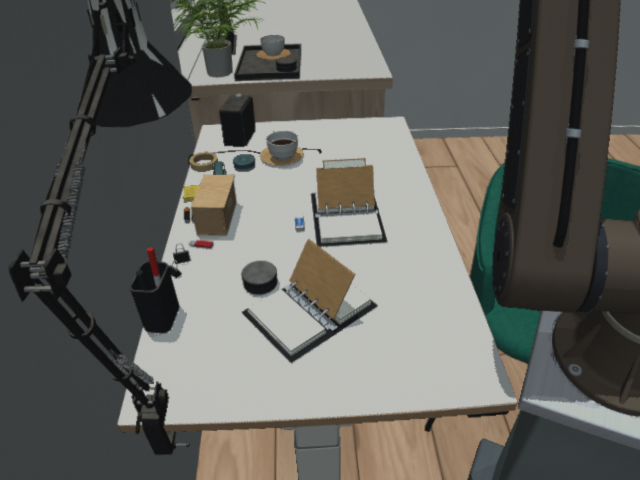

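View pics/top0.png

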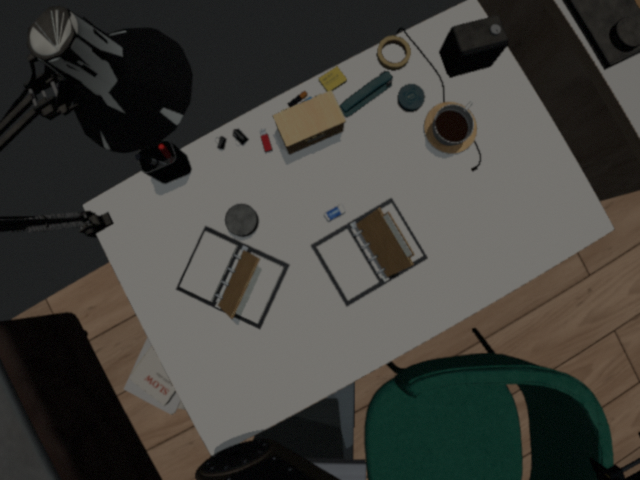

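The scene picture shows the tabbed binder at about (347,210), with its tab at (345,163). The top picture shows it at about (370,252), with corners (312,245), (391,200), (426,257), (348,304). The tab strip is on the right at (400,235), and the plain binder is at lower left.

```bash
python3 - <<'E'
from h import *
P=np.array([atz("top",u,v,4) for u,v in[(312,245),(391,200),(426,257),(348,304)]]);print(P.round())
c=P.mean(0);ex=(P[1]-P[2]+P[0]-P[3]);ey=(P[0]-P[1]+P[3]-P[2])
print("ctr",c,"yaw x",np.degrees(np.arctan2(ex[1],ex[0])),"yaw y",np.degrees(np.arctan2(ey[1],ey[0])), np.linalg.norm(ex)/2,np.linalg.norm(ey)/2)
for a in("top","scene"):
    im=cv2.imread(f"pics/{a}0.png");d=np.load(f"{a}.npy");hsv=cv2.cvtColor(im,cv2.COLOR_BGR2HSV)
    m=(hsv[...,0]<22)&(hsv[...,0]>5)&(hsv[...,1]>90)&(hsv[...,2]>40)
    x0,x1,y0,y1=(340,430,195,290) if a=="top" else (308,390,155,218)
    vs,us=np.nonzero(m);k=(us>x0)&(us<x1)&(vs>y0)&(vs<y1)&(d[vs,us]>0);us,vs=us[k],vs[k]
    X=np.array([world(a,u,v,d[v,u]) for u,v in zip(us,vs)])
    k=(X[:,2]>20)&(X[:,2]<140);X=X[k]
    for _ in range(4):
        c=X.mean(0);n=np.linalg.svd(X-c,full_matrices=False)[2][2];r=(X-c)@n;X=X[abs(r)<max(2.,2*r.std())]
    n*=np.sign(n[2]);h=np.cross([0,0,1],n);h/=np.linalg.norm(h);h*=np.sign(h[0])
    s=np.cross(h,n);s*=np.sign(s[2])
    print(a,len(X),"c",c.round(),"n",n.round(3),"tilt",np.degrees(np.arccos(n[2])),"hinge yaw",np.degrees(np.arctan2(h[1],h[0])),"rms",r.std())
    along=(X-c)@h;up=(X-c)@s
    print("along",np.percentile(along,[1,99]),"up",np.percentile(up,[1,99]),"zmax",X[:,2].max(), "hinge at z20",c+h*np.mean(np.percentile(along,[1,99]))+s*(20-c[2])/s[2])
E
```

```text
[[ 607.  -36.    4.]
 [ 706. -201.    4.]
 [ 586. -277.    4.]
 [ 485. -114.    4.]]
ctr [ 596.09688908 -157.04599557    4.        ] yaw x 32.38569051054836 yaw y 121.41127162944953 142.8275691007726 192.14045148760042
top 1555 c [ 609. -178.   67.] n [-0.458  0.735  0.5  ] tilt 59.98125422108671 hinge yaw 31.957201464927667 rms 0.8563163190047655
along [-60.56096522  61.34807483] up [-42.37875408  39.28875526] zmax 103.56755593989062 hinge at z20 [ 595.2727866  -154.47707274   20.        ]Traceback (most recent call last):
  File "<stdin>", line 10, in <module>
  File "h.py", line 8, in world
    r,R,t=ray(cam,u,v); return R.T@(r*d-t)
          ~~~^^^^^^^^^
  File "h.py", line 4, in ray
    m=viewer.camera_model(cam);K=np.array(m["mtx"],float);R=np.array(m["R"]);t=np.array(m["t"])
ValueError: time passes only in moves, steps and waits
```

```bash
python3 - <<'E'
from h import *
m=viewer.camera_model("top");K=np.array(m["mtx"],float);R=np.array(m["R"]);t=np.array(m["t"])
d=np.load("top.npy");v,u=np.nonzero(d>0)
p=cv2.undistortPoints(np.stack([u,v],1).astype(float)[:,None],K,np.array([m["k1"],0,0,0.]))[:,0]
X=(np.c_[p,np.ones(len(p))]*d[v,u][:,None]-t)@R
print(K.tolist(),R.round(3).tolist())
g=np.full((8,9),-999.)
for x,y,z in X:
    i,j=int((x-150)//75),int((y+700)//75)
    if 0<=i<8 and 0<=j<9:g[i,j]=max(g[i,j],z)
print("rows x=150+75i, cols y=-700+75j");print(g.round().astype(int))
E
```

```text
[[447.14153450636303, 0.0, 319.9967669429582], [0.0, 447.14153450636303, 243.96381282211735], [0.0, 0.0, 1.0]] [[0.021, -1.0, -0.011], [-0.998, -0.02, -0.066], [0.065, 0.012, -0.998]]
rows x=150+75i, cols y=-700+75j
[[   6 -250  235 -246 -246 -247 -250   -1   -1]
 [   4  218  343  -78  -86 -106 -258 -999  384]
 [ -12  -14  -36  -60  -86 -107    3    3    3]
 [-754 -757 -999 -999    3    5    4    4    6]
 [-999 -999   -3    4    3    4    4   21   20]
 [-999    3    4    4    4   19  119   50   21]
 [   5    4    5    4    5   19  119  109   21]
 [   3    5    3    3    4    5   19   12   16]]
```

Call:
step_arm(linear=[[5,4,0],[10,8.5,0],[15,12.8,0],[20,17,0],[25,21.3,0],[30,25.6,0],[35,29.8,0],[39.4,33.6,0],[39.4,33.6,-5],[39.4,33.6,-10]], turn=[[0,0,1],[0,0,2],[0,0,3],[0,0,4],[0,0,5],[0,0,6],[0,0,7],[0,0,8],[0,0,8],[0,0,8]], claw=0)

```text
time_s: 2.05
position: [647.7, -234.1, 113.5]
orientation: [3.019, 0.865, 0.002]
contact_force: [0.4, -0.5, -1.2]
finger_gap: 2.6
grip_force: 0.0
```

Call:
step_arm(linear=[[0,0,-2.8],[-0.53,0.85,-2.8],[-1.06,1.7,-2.8],[-1.38,2.2,-2.8],[-1.7,2.7,-2.8],[-2.0,3.2,-2.8],[-2.3,3.7,-2.8],[-2.65,4.25,-2.8],[-2.65,4.25,-2.8]], turn=[[0,0,0],[0,0,0],[0,0,0],[0,0,0],[0,0,0],[0,0,0],[0,0,0],[0,0,0],[0,0,0]])

```text
time_s: 3.18
position: [619.7, -192.8, 86.6]
orientation: [-3.021, -0.862, 0.001]
contact_force: [-0.2, 0.3, 0.8]
finger_gap: 0.5
grip_force: 0.0
```

```bash
python3 - <<'E'
from h import *
im,d=viewer.camera("scene");cv2.imwrite("pics/s1.png",cv2.resize(im[120:270,260:460],None,fx=3,fy=3))
E
```

```text
(no output)
```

View pics/s1.png

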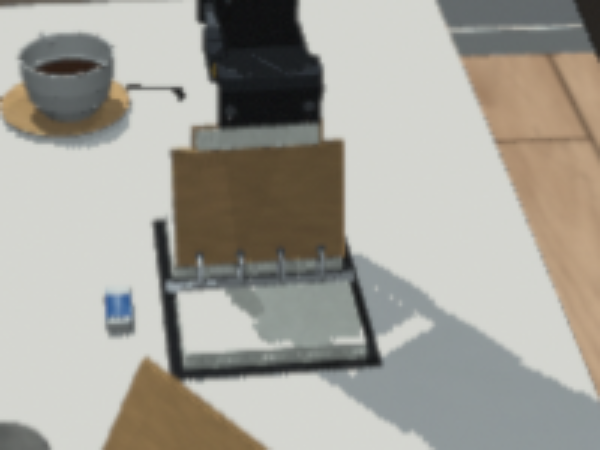

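The tab and leaf are now pushed up by the closed gripper behind them, at (270,100) in the crop. The binder hasn't moved, so I'm continuing along the arc.

Call:
step_arm(linear=[[-0.26,0.42,0.3],[-0.53,0.85,0.6],[-0.8,1.27,0.9],[-1.06,1.7,1.2],[-1.32,2.12,1.5],[-1.64,2.63,1.8],[-1.9,3.05,1.8],[-2.17,3.48,1.8],[-2.44,3.9,1.7],[-2.44,3.9,1.7]], turn=[[0,0,0],[0,0,0],[0,0,0],[0,0,0],[0,0,0],[0,0,0],[0,0,0],[0,0,0],[0,0,0],[0,0,0]])

```text
time_s: 4.47
position: [595.3, -153.9, 103.5]
orientation: [-3.021, -0.862, 0.001]
contact_force: [-0.0, -0.4, 0.5]
finger_gap: 0.6
grip_force: 0.0
```

```bash
python3 - <<'E'
from h import *
im,d=viewer.camera("scene");cv2.imwrite("pics/s2.png",cv2.resize(im[120:270,260:460],None,fx=3,fy=3))
print(monitor.sense()["contact_force"])
E
```

```text
[-0.75989557 -0.4144798  -0.40853547]
```

View pics/s2.png

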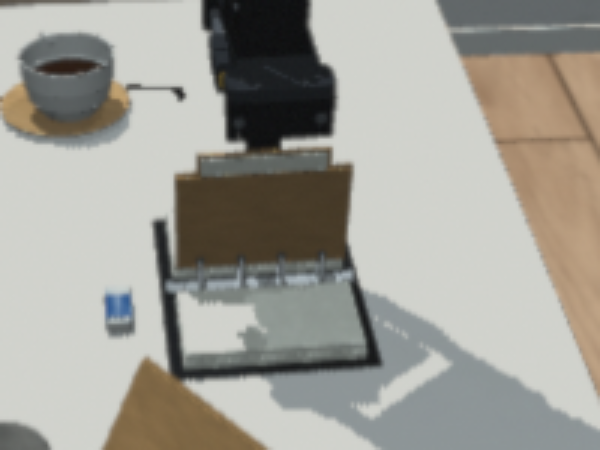

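The leaf has just passed upright, its tab at (265,162) in the crop, and the binder is still where it was.

Call:
step_arm(linear=[[-0.25,0.41,-0.1],[-0.51,0.82,-0.2],[-0.76,1.22,-0.3],[-1.0,1.61,-0.5],[-1.25,2.0,-0.7],[-1.48,2.37,-0.9],[-1.71,2.73,-1.2],[-1.93,3.09,-1.5],[-2.14,3.42,-1.8]], turn=[[0,0,0],[0,0,0],[0,0,0],[0,0,0],[0,0,0],[0,0,0],[0,0,0],[0,0,0],[0,0,0]])

```text
time_s: 5.65
position: [574.0, -119.8, 85.4]
orientation: [-3.021, -0.861, 0.0]
contact_force: [0.2, -0.9, -0.2]
finger_gap: 0.7
grip_force: 0.2
```

Call:
step_arm(linear=[[-0.2,0.32,-0.3],[-0.39,0.62,-0.7],[-0.57,0.91,-1.0],[-0.73,1.17,-1.4],[-0.89,1.42,-1.8],[-1.03,1.65,-2.2],[-1.16,1.86,-2.6],[-1.28,2.04,-3.1],[-1.38,2.21,-3.5],[-1.38,2.21,-3.5]], turn=[[0,0,0],[0,0,0],[0,0,0],[0,0,0],[0,0,0],[0,0,0],[0,0,0],[0,0,0],[0,0,0],[0,0,0]])

```text
time_s: 6.9
position: [560.2, -97.8, 50.3]
orientation: [-3.021, -0.861, 0.001]
contact_force: [0.5, 0.4, 0.8]
finger_gap: 0.4
grip_force: 0.0
```

```bash
python3 - <<'E'
from h import *
im,d=viewer.camera("scene");cv2.imwrite("pics/s3.png",cv2.resize(im[120:270,260:460],None,fx=3,fy=3))
E
```

```text
(no output)
```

View pics/s3.png

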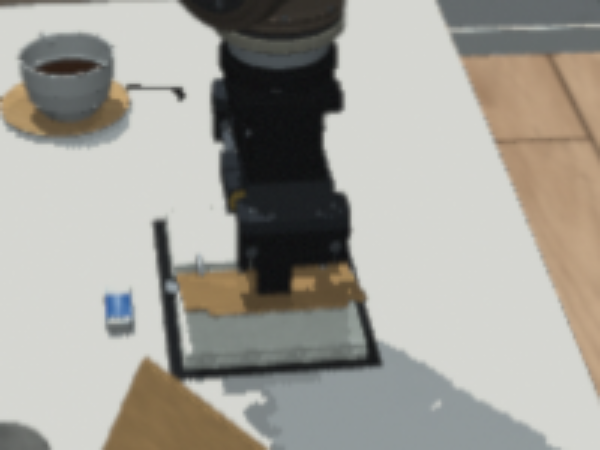

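The leaf is now over the left pages, leaning on the fingertips at about (275,285) in the crop. Next I press it down slowly.

Call:
step_arm(linear=[[-0.08,0.12,-0.4],[-0.15,0.24,-0.8],[-0.2,0.32,-1.2],[-0.25,0.4,-1.6],[-0.28,0.45,-1.9],[-0.3,0.48,-2.2],[-0.32,0.5,-2.5],[-0.32,0.5,-2.6],[-0.32,0.5,-2.6]], turn=[[0,0,0],[0,0,0],[0,0,0],[0,0,0],[0,0,0],[0,0,0],[0,0,0],[0,0,0],[0,0,0]])

```text
time_s: 8.07
position: [557.2, -93.0, 24.6]
orientation: [3.021, 0.861, -0.0]
contact_force: [0.1, -0.5, 0.1]
finger_gap: 0.1
grip_force: 0.0
```

Call:
step_arm(linear=[[0,0,-0.1],[0,0,-0.2],[0,0,-0.2]], turn=[[0,0,0],[0,0,0],[0,0,0]])

```text
time_s: 8.45
position: [557.1, -93.0, 22.6]
orientation: [3.021, 0.861, -0.0]
contact_force: [0.1, 0.1, 0.0]
finger_gap: 0.7
grip_force: 0.0
```

Almost flat but no stop felt yet, so I continue in 0.5 mm steps.

Call:
step_arm(linear=[[0,0,-0.05],[0,0,-0.1],[0,0,-0.1]], turn=[[0,0,0],[0,0,0],[0,0,0]])

```text
time_s: 8.82
position: [557.2, -93.0, 22.2]
orientation: [3.021, 0.861, 0.0]
contact_force: [-1.3, 0.1, 6.9]
finger_gap: 0.6
grip_force: 3.4
```

Call:
step_arm(linear=[[0,0,-0.05],[0,0,-0.1],[0,0,-0.1]], turn=[[0,0,0],[0,0,0],[0,0,0]])

```text
time_s: 9.2
position: [557.2, -92.9, 21.9]
orientation: [3.021, 0.861, 0.001]
contact_force: [-5.3, 1.2, 16.8]
finger_gap: 0.7
grip_force: 8.3
```

The stop is felt at 17 N. I lift off and check.

Call:
step_arm(linear=[[0,0,0.3],[0,0,1],[0,0,3],[0,0,7],[0,0,12],[2,-4,16],[5,-9,18],[9,-14,18],[13,-19,18],[16,-24,18]], turn=[[0,0,0],[0,0,0],[0,0,0],[0,0,0],[0,0,0],[0,0,0],[0,0,0],[0,0,0],[0,0,0],[0,0,0]])

```text
time_s: 10.45
position: [718.2, -334.3, 200.8]
orientation: [3.021, 0.862, 0.0]
contact_force: [1.0, 0.8, 0.7]
finger_gap: 0.3
grip_force: 0.0
```

```bash
python3 - <<'E'
from h import *
im,d=viewer.camera("scene");cv2.imwrite("pics/s4.png",im[120:360,220:460].repeat(2,0).repeat(2,1))
m=viewer.camera_model("scene");K=np.array(m["mtx"],float);R=np.array(m["R"]);t=np.array(m["t"])
hsv=cv2.cvtColor(im,cv2.COLOR_BGR2HSV)
k=(hsv[...,0]<22)&(hsv[...,0]>5)&(hsv[...,1]>90)&(hsv[...,2]>40)&(d>0);k[:195]=0;k[260:]=0;k[:,:305]=0;k[:,395:]=0
v,u=np.nonzero(k)
p=cv2.undistortPoints(np.stack([u,v],1).astype(float)[:,None],K,np.array([m["k1"],0,0,0.]))[:,0]
X=(np.c_[p,np.ones(len(p))]*d[v,u][:,None]-t)@R
yb=(X[:,:2]-[596,-155])@[-.53,.848]; q=(yb>25)&(yb<95)&(X[:,2]<60)
print(q.sum(),"slope deg",np.degrees(np.arctan(np.polyfit(yb[q],X[q,2],1)[0])),X[q,2].mean(),yb[q].min(),yb[q].max(),"mean s along",(X[q,:2]-[596,-155]).dot([.848,.53]).mean())
E
```

```text
1168 slope deg -0.5829757307933844 22.161560097598752 25.003933194536597 94.99076187891788 mean s along 2.2991905309964067
```

View pics/s4.png

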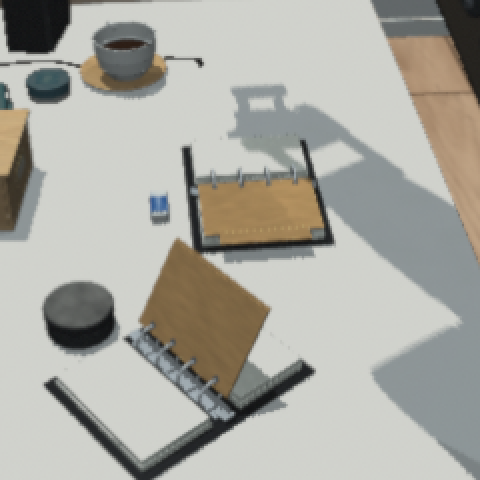

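The divider lies flat on the left pages: at (260,208) in the crop, slope about 0.6°, height 22 mm. Nothing else has moved.

```bash
python3 -c "
from cell import close_job
print(close_job())"
```

```text
the job is handed in; nothing more can be done
None
```

The tabbed divider was pushed over the rings with shut fingertips and pressed flat on the left-hand pages. The binders, plain divider, eraser and tin look undisturbed in the final picture, and the job is handed in.

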